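Square up a pivoted upright and hold it for tacking

ROBOT

A 7-joint arm with a two-finger parallel gripper is mounted at the origin on a cart in front of the work surface, level with it; the furniture and walls round the work are solid. World frame = base frame: x ahead of the robot, y to its left, z up, the work surface at z = 0. Lengths are in m, angles in degrees, forces in N, time in s.
With the tool pointing down it reaches from about 0.4 to 0.85 m from the base axis. Payload 6.9 kg.
Tool frame: the origin (TCP) lies at the centre of the arm's flange, where the gripper is bolted on; the fingertips stand 173 mm ahead of it and the grasp point (between the pads) lies 155 mm ahead of it (manip.tips_ahead is the distance from the TCP to the fingertips, in m); z points along the fingers, y is the line along which they close (so a half turn about z gives the same grasp; the last joint's range is limited). The gripper opens to 85 mm and grips with 20 to 120 N. Pads are 22 mm wide; open, the fingers measure 114 mm over their backs; the gripper's body (76 mm by 85 mm) begins 54 mm behind the grasp point. The pads swing forward as they close: fully open they stand 13 mm farther back than shut.
Start: joints at [-63.226, 29.078, -13.613, 85.955, 7.202, 65.827, -8.869], TCP at [0.221, 0.585, 0.405] pointing down, gripper open.
Joint ranges: [-176.47, 176.47], [-13.61, 117.27], [-81.72, 77.17], [0.22, 143.17], [-87.28, 267.28], [10, 112.55], [-165.47, 165.47]. Speed limits (degrees/s): [136.94, 136.94, 180, 180, 180, 180, 180].

INTERFACE

Orientations are given as [roll, pitch, yaw] about the fixed x, y, z axes, in that order (R = Rz(yaw) Ry(pitch) Rx(roll)).
In Python, from rig import manip, viewer gives the robot as it stands.
- The arm moves only by the shell command python3 -m jog 'ROWS'. ROWS is text: rows parted by semicolons, each of 5 numbers parted by spaces: the gripper command: -1 is shut, 1 is fully open, values between are in proportion, then the shift along the world's x, y, z in mm, then the turn about the world's z in degrees. A call has 1 to 8 rows; each row shifts and turns the commanded pose from where the row before left it; what a row does not reach is not made up. A row lasts 1/12 s, in which the tool goes at most 41.7 mm and 7.16 degrees, less where a joint would pass 70% of its speed; a pose out of reach is approached as far as the arm can. A call with a gripper value outside its range is refused whole. The fingers move at their own pace and stop on an object; the grip force is fixed at half the most. Time passes only in rows, so rows that do not move let the fingers close. It gives the time, the measured TCP pose, the force, the opening and the grip force at its end, in the units of the state.
- manip.read_state(): the state, without advancing time (a new reading comes with each control period).
- viewer.grab_frame(name): name is "scene" or "side" or "wrist"; returns the picture (384x512x3 uint8, red, green, blue); there is no depth.
- viewer.camera_model(name): a dict with "fx", "fy", "cx", "cy" (pixels), "position" and "rotation" of the camera in the world. Camera axes: x right, y down, z forward; pixel columns grow to the right and rows downward; lengths in m; the calibration is good to about 2 mm. A picture is of the moment at which its call begins: read the wrist's pose just before it. camera_model takes no time and is no camera call; for the wrist camera it gives the pose at the moment of the call.
- manip.hand_in(): hands the job in; it is judged then, once.
The state is a dict: "clock": time; "joints": joint angles; "qvel": joint speeds; "joint_efforts": joint torques, N m; "eef_pos": TCP position; "ee_rot": TCP orientation; "contact_force": force on the tool from outside, world axes, zero at the start; "moment": the same for the moment, N m; "grip_width": finger opening in m; "grasp_force": force on a finger pad.
Only numpy, scipy, OpenCV 4.12 (cv2) and the standard library are available. Lean on these libraries where they do the work, as an engineer would, in place of code of your own. Each camera call takes 0.05 s, during which the arm holds its last target. There are 200 camera calls.

TASK

The steel upright on the clamped foot plate leans over on its nipped pivot bolt and has to be tacked at a true right angle. Pick up the engineer's square by its stock, stand it on the foot plate on the side the upright leans to, and slide it into the corner between the lugs until the stock sits flat on the plate and the blade lies flush against the upright, so that the square alone (never the gripper) has brought the upright square to the plate. Finish while still gripping the square and keeping it pressed lightly down and into the corner, and leave the other tools and the loose nut where they lie.

Things in the scene. Friction and masses are not known exactly. Their poses are not given: they have to be found in the camera images.
- square: Engineer's square, plain steel, 0.65 kg, loose, standing on its stock on the bench, blade up. Origin: heel (underside of the stock, outer edge of the blade, mid thickness). z up the blade, +y along the stock. Stock x -11..11, y 0..130, z 0..22 mm; blade x -3..3, y 0..25, z 0..150 mm. The flat face y = 0 (blade edge and end of the stock) goes against the upright.
- fixture: Heavy cast platen, 170 x 255 x 25 mm, immovable, carrying foot plate and upright. Origin at bench level below the point corner. z up; +y out of the corner: the side the upright leans to (about the robot's left) and the square comes from; x along the upright's width. Two strap clamps, up to z = 69 mm, stand at x 33..83 and -83..-33, y -58..-34 mm.
- upright (a joint): Lean of the upright about the pivot bolt (rad): 0 = square to the foot plate, positive = leaning towards the fixture's +y. The bolt is nipped: it turns with a friction of about 0.16 N m (2 to 4 N at the top of the bar) and stays where it is left. It starts between 0.10 and 0.22.
- corner (a point): Axes as the fixture's. Point on the foot plate's upper face, 37 mm above the fixture's origin, in the plane of the squared upright's face, at the middle of its width; the square's heel belongs here.
- nut: M16 nut, 24 x 27 x 13 mm, lying on the platen beside the foot plate; origin at its underside; to be left alone.
- calliper: Sliding calliper lying on the bench behind the square, 84 x 243 x 7 mm; leave alone.
- pliers: Combination pliers lying at the right front, 58 x 177 x 14 mm; leave alone.
- screwdriver: Screwdriver with red handle lying to the left of the square, 27 x 210 x 26 mm; leave alone.
- square_grip (a point): Point inside the square's stock at its y = 85, z = 11 mm, axes as the square's: the place to grip it from above, across its 22 mm (along x), 60 mm clear of the blade. Fingertips a few mm above the stock's underside clear bench and plate.
- upright_top (a point): Top of the face of the upright that looks towards the square, at mid width. The upright is a plain flat steel bar 50 mm wide, 12 mm thick, 100 mm long, turning on a bolt through its mid thickness 64 mm below its top. When square, this point is straight above the point corner, 104 mm above the foot plate. Axes: z along the bar, y out of its face.
- foot_plate (a point): Centre of the upper face of the steel foot plate, 90 x 220 x 12 mm, clamped on the platen; axes are the fixture's, this point at y = 40, z = 37 mm there. The plate covers x -45..45, y -70..150 mm of the fixture.
- pivot (a point): Middle of the pivot bolt's axis (along x), 40 mm above the foot plate, 6 mm behind the upright's face; axes are the fixture's. Two lugs welded on the foot plate carry the bolt either side of the upright: each 8 mm thick, at x -34..-26 and 26..34, from 20 mm behind to 20 mm before this point, up to 20 mm above it. The square's 22 mm stock goes between them.
- chisel: Cold chisel lying to the right of the fixture, 21 x 160 x 15 mm; leave alone.
Mind the look-alikes: they are no part of the job. Several things look just like the square: the one meant starts farthest to the robot's left.

How it is judged (in metres and radians):
On the way:
1. the square is picked up, 40 mm clear of the bench in the fingers, while the upright still leans (height (world z) of square above 0.04 m and contact force between the fingers and square above 1 N and value of joint upright above 0.07 rad), for 0.1 s.
At the end, for the whole second after the job is handed in: Upright within 0.012 rad of square. Square upright within 0.012 rad, in line with the fixture within 0.07 rad, heel within 2 mm of the face plane and of the plate, 15 mm of mid width. It presses on upright and plate with over 1 N each, is still, and is still gripped (value of joint upright between -0.012 and 0.012 rad and angle between the z axis of square and the z axis of fixture, either way round below 0.012 rad and angle between the y axis of square and the y axis of fixture, either way round below 0.07 rad and y of square in the frame of corner between -0.002 and 0.002 m and z of square in the frame of corner between -0.002 and 0.002 m and x of square in the frame of corner between -0.015 and 0.015 m and contact force between square and upright_c0 above 1 N and contact force between square and fixture_c0 above 1 N and contact force between the fingers and square above 2 N and linear speed of square below 0.01 m/s); the arm keeps its last pose, push and grip.
It fails at once if the gripper or arm pushes the upright itself (more than 2 N) (contact force between any of the fingers, the arm and upright_c0 above 2 N).
It fails at once if another tool or the nut is shifted by more than 30 mm (distance of any of nut, calliper, pliers, screwdriver, chisel from where it was at the start of the episode above 0.03 m).
It also fails if it takes over 38 s, if anything falls off the work surface, if the arm or the gripper's body presses on something with over 40 N, if the wrist force passes 120 N, or if a joint passes its speed limit or range.

## Working session

There is one attempt and no reset: what is moved stays moved. The work goes in short steps, Python scripts to look and compute and a shell command to move; the robot and the scene stay as the last step left them, time stands still between calls to the robot, and variables do not carry over. Pictures are saved under pics/ and viewed, at most 10 in all, crops included, and the job is handed in when it is done.

```bash
mkdir -p pics; python3 - <<'E'
from rig import manip, viewer
import cv2,json
for n in ["scene","side"]:
    im=viewer.grab_frame(n); cv2.imwrite(f"pics/{n}0.png",cv2.resize(im[:,:,::-1],(800,600),interpolation=cv2.INTER_CUBIC))
    cv2.imwrite(f"pics/{n}0raw.png",im[:,:,::-1]); print(n,viewer.camera_model(n))
s=manip.read_state(); print(s, manip.tips_ahead)
E
```

```text
scene {'fx': 433.29917466388815, 'fy': 433.29917466388815, 'cx': 258.2140941985869, 'cy': 199.90445317770764, 'position': array([-0.34118932, -0.59088664,  0.70642276]), 'rotation': array([-118.66126355,   -1.22282115,  -51.55946597])}
side {'fx': 375.836549357684, 'fy': 375.836549357684, 'cx': 254.8162508311291, 'cy': 188.59532921836075, 'position': array([0.08660387, 1.02059083, 0.4960642 ]), 'rotation': array([-110.47184788,   -0.57134512, -153.06221541])}
{'clock': 0.1, 'joints': array([-63.22678999,  29.12113712, -13.61081445,  86.00273571,
         7.19971065,  65.82589326,  -8.86743486]), 'qvel': array([-0.05278606, -0.13441809, -0.05344019, -0.18747281,  0.08174112,
        0.07504603, -0.04520775]), 'joint_efforts': array([-4.98906244e-03, -6.21831965e+01, -2.19491489e+00, -2.50205702e+01,
        1.24540177e-02,  7.84424861e-03, -9.82170121e-06]), 'eef_pos': array([0.22120034, 0.58436762, 0.4039141 ]), 'ee_rot': array([-1.79908729e+02, -1.31631518e-03,  1.59274235e+02]), 'contact_force': array([-0.82403373,  0.27680183,  0.08427009]), 'moment': array([-0.03680672,  0.02536071,  0.0451569 ]), 'grasp_force': 0.0, 'grip_width': 0.08541969937893633} 0.1734
```

View pics/scene0.png

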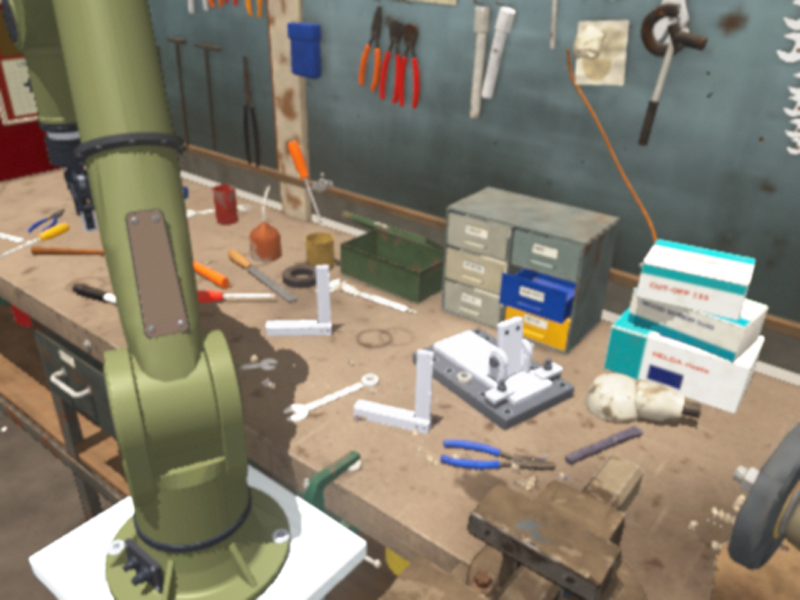

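View pics/side0.png

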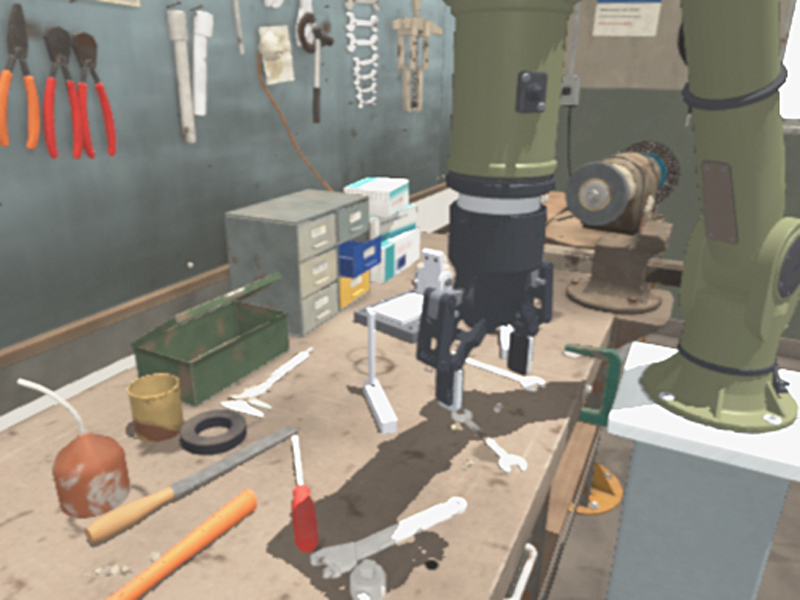

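Candidates for the square: A at scene (320,300) / side (375,370), and B at scene (420,390) / side (505,340), which is mostly hidden behind the finger. A is farther to the robot's left, and the red screwdriver is to its left with the calliper behind it, so I choose A. The fixture is at scene (500,365). Next are close crops of A and the fixture in both cameras.

```bash
python3 - <<'E'
import cv2,numpy as np
s=cv2.imread("pics/scene0raw.png"); d=cv2.imread("pics/side0raw.png")
def c(im,x,y,w,h,k):
    o=cv2.resize(im[y:y+h,x:x+w],None,fx=k,fy=k,interpolation=cv2.INTER_CUBIC)
    for i in range(0,w,10):
        cv2.line(o,(i*k,0),(i*k,4 if (x+i)%50 else 14),(0,0,255),1)
    for j in range(0,h,10):
        cv2.line(o,(0,j*k),(4 if (y+j)%50 else 14,j*k),(0,0,255),1)
    return o
a=c(s,160,160,66,60,6); b=c(d,220,190,66,90,6)
cv2.imwrite("pics/sqA.png",np.hstack([np.pad(a,((0,180),(0,0),(0,0))),b]))
cv2.imwrite("pics/fix.png",c(s,260,195,110,80,7))
cv2.imwrite("pics/fix2.png",c(d,220,150,80,75,8))
E
```

```text
(no output)
```

View pics/sqA.png

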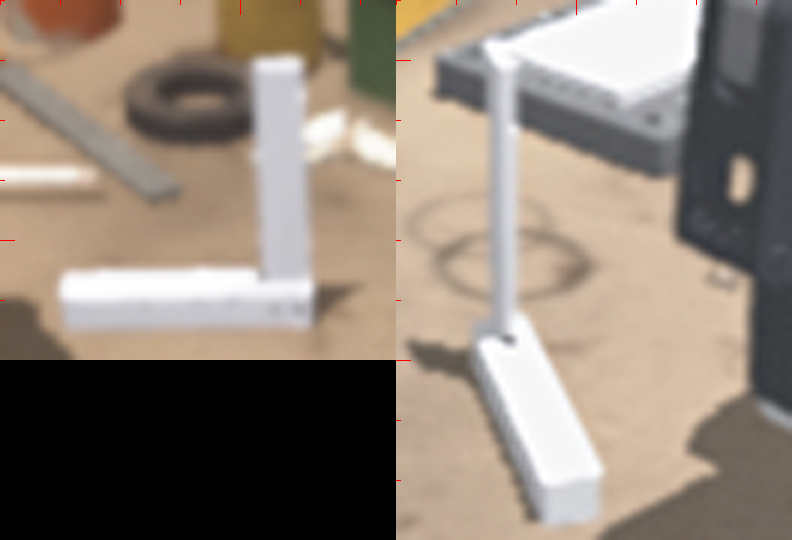

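View pics/fix.png

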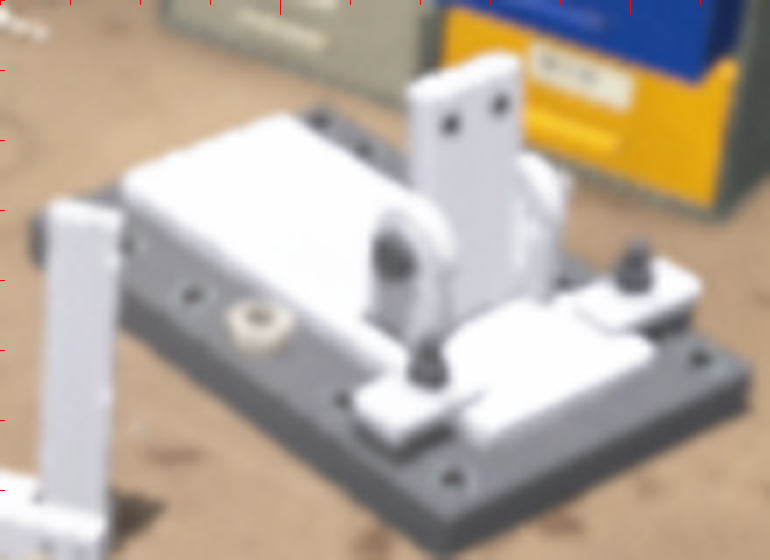

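```bash
cat > h.py <<'E'
import numpy as np
from scipy.optimize import least_squares
from scipy.spatial.transform import Rotation as Ro
def proj(cam,P):
    R=Ro.from_euler('xyz',cam['rotation'],degrees=True).as_matrix()
    q=(np.atleast_2d(P)-cam['position'])@R
    return np.c_[cam['fx']*q[:,0]/q[:,2]+cam['cx'],cam['fy']*q[:,1]/q[:,2]+cam['cy']]
def world(p,P,z=0):  # p=x,y,yaw(deg)[m], P local mm
    return np.atleast_2d(P)/1000@Ro.from_euler('z',p[2],degrees=True).as_matrix().T+[p[0],p[1],z]
def fit(obs,p0):  # obs: list of (cam, [(local mm, pixel)])
    f=lambda p:np.concatenate([(proj(c,world(p,[a for a,_ in o]))-[b for _,b in o]).ravel() for c,o in obs])
    r=least_squares(f,p0,loss='soft_l1',f_scale=1.0,x_scale=[.1,.1,10]); return r.x,f(r.x).reshape(-1,2)
E
python3 - <<'E'
from h import *; from rig import viewer
S=viewer.camera_model("scene");D=viewer.camera_model("side")
A=[((-11,130,0),(170.3,214.3)),((-11,0,0),(212,214.3)),((-11,130,22),(170.3,208.3)),((-11,0,22),(212,208.3)),((-3,25,150),(202,170.3)),((-3,0,150),(210.3,169.7))]
B=[((11,130,0),(244.5,277)),((-11,130,0),(253.7,276.3)),((-11,130,22),(254.3,268.3)),((11,130,22),(244.2,270.8)),((11,0,22),(233.5,247))]
for o in ([(S,A)],[(D,B)],[(S,A),(D,B)]):
    p,r=fit(o,[.5,.3,0]); print(p.round(4)); print(r.round(1).tolist()); print(world(p,(0,85,11)))
F=[((-45,150,37),(277.4,220.7)),((45,150,37),(300.3,211.4)),((-45,-70,37),(329.3,257.3)),((45,-70,37),(353.6,245)),((33,-34,69),(338,0))][:4]
p,r=fit([(S,F)],[.65,.0,0]); print(p,r.round(1).tolist())
for yy in (-100,-90,-80,-110): print(yy,proj(S,world(p,[(-85,yy,25),(85,yy,25),(-85,yy+255,25)])).round(1).tolist())
for P in [(-25,-12,104+37),(25,-12,141)]: print(proj(S,world(p,P)))
E
```

```text
[ 0.5184  0.2622 41.364 ]
[[0.4, 0.1], [-0.2, -0.2], [-0.1, 0.1], [-0.4, -0.2], [0.2, -0.0], [0.1, 0.6]]
[[0.46225655 0.32600045 0.011     ]]
[ 0.5157  0.2654 41.3733]
[[0.1, 1.1], [0.1, 0.5], [-0.4, 0.3], [0.4, -1.0], [-0.2, -4.1]]
[[0.45953457 0.32917489 0.011     ]]
[ 0.5176  0.2628 41.495 ]
[[0.1, 0.1], [-0.5, -0.2], [-0.4, 0.1], [-0.7, -0.2], [-0.2, 0.0], [-0.2, 0.6], [-0.0, 0.3], [-0.0, -0.3], [-0.5, -0.5], [0.3, -1.7], [-0.3, -4.6]]
[[0.46131928 0.32648383 0.011     ]]
[  0.56839026  -0.1190839  -15.41507594] [[-0.1, -0.3], [-0.0, 0.4], [0.3, -0.6], [-0.2, 0.6]]
-100 [[326.1, 271.7], [371.1, 249.7], [265.5, 227.1]]
-90 [[323.3, 269.7], [368.3, 247.9], [263.4, 225.6]]
-80 [[320.6, 267.7], [365.5, 246.2], [261.4, 224.1]]
-110 [[328.9, 273.8], [374.0, 251.4], [267.5, 228.6]]
[[323.44417565 210.90177423]]
[[337.04003022 205.65305393]]
```

View pics/fix2.png

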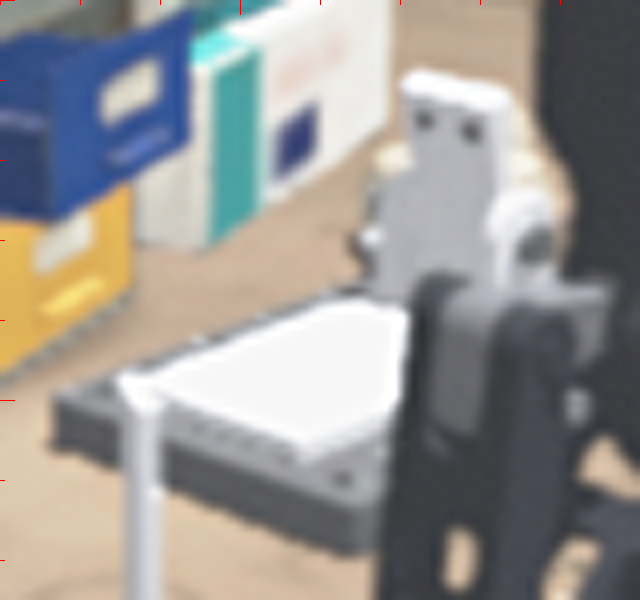

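The crops confirm that A is an L-square standing on its stock. Its heel is at scene px (212,214) and the end of its stock is at scene (170,214) and side (249,277). The fit gives the heel at (0.518, 0.262), yaw about 41.4°, with a residual under 1 px in the scene view. In the fixture crops the foot-plate corners are clear, but the hand covers part of the plate in the side view. The rough fixture fit is (0.568, -0.119), yaw -15.4°. I'll move above the grip point now and check with the wrist camera.

```bash
python3 -m jog '1 24 -26 -5 -3.5;1 24 -26 -5 -3.5;1 24 -26 -5 -3.5;1 24 -26 -5 -3.5;1 24 -26 -5 -3.5;1 24 -26 -5 -3.5;1 24 -26 -5 -3.5;1 24 -26 -5 -3.5'; python3 -m jog '1 24 -25 -5 0;1 24 -25 -5 0;1 0 0 0 0;1 0 0 0 0' ; python3 - <<'E'
from rig import manip,viewer; from h import *; import cv2
W=viewer.camera_model("wrist"); im=viewer.grab_frame("wrist"); cv2.imwrite("pics/w1.png",cv2.resize(im[:,:,::-1],(800,600),interpolation=cv2.INTER_CUBIC))
im=viewer.grab_frame("side"); cv2.imwrite("pics/side1.png",im[:,:,::-1])
print(W); p=(.518,.2625,41.4)
for P in [(-11,130,22),(11,130,22),(11,0,22),(-11,0,22),(-3,0,150),(3,0,150),(0,25,150)]: print(P,(proj(W,world(p,P))*1.5625).round(0))
E
```

```text
clock: 0.77
eef_pos: [0.4141, 0.375, 0.3642]
ee_rot: [-180.0, 0.0, 131.1]
contact_force: [0.7, 1.3, 0.6]
grip_width: 0.0858
grasp_force: 0.0
clock: 1.1
eef_pos: [0.4628, 0.3243, 0.354]
ee_rot: [-179.9, 0.0, 131.0]
contact_force: [-0.8, 0.3, 0.8]
grip_width: 0.0856
grasp_force: 0.0
{'fx': 284.1782842878954, 'fy': 284.1782842878954, 'cx': 256.0031892819517, 'cy': 187.10222666080003, 'position': array([0.41859287, 0.37660884, 0.32302553]), 'rotation': array([1.64351175e+02, 1.09089369e-01, 4.09812663e+01])}
(-11, 130, 22) [[383. 201.]]
(11, 130, 22) [[416. 201.]]
(11, 0, 22) [[416. 379.]]
(-11, 0, 22) [[386. 379.]]
(-3, 0, 150) [[395. 504.]]
(3, 0, 150) [[408. 504.]]
(0, 25, 150) [[401. 458.]]
```

View pics/w1.png

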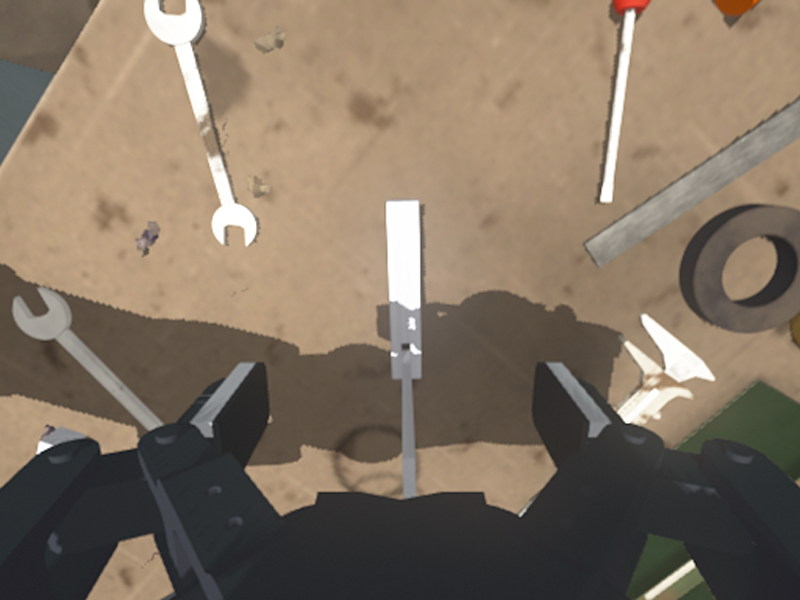

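The wrist view shows the stock running from (386..419, 201) to (391..422, 378), within 2–3 mm and 1° of the prediction. The path between the pads is clear and no other tool is close. I'll trim the position and descend.

```bash
python3 -m jog '1 1 3 -30 0.8;1 0 0 -40 0;1 0 0 -40 0;1 0 0 -35 0;1 0 0 -20 0;1 0 0 -13 0;1 0 0 0 0;-1 0 0 0 0'; python3 -m jog '-1 0 0 0 0;-1 0 0 0 0;-1 0 0 0 0;-1 0 0 0 0;-1 0 0 0 0;-1 0 0 0 0;-1 0 0 0 0;-1 0 0 0 0'
```

```text
clock: 1.87
eef_pos: [0.4612, 0.3308, 0.1764]
ee_rot: [-179.9, -0.1, 132.2]
contact_force: [-0.1, 0.4, 0.8]
grip_width: 0.0755
grasp_force: 0.0
clock: 2.53
eef_pos: [0.4623, 0.3296, 0.1778]
ee_rot: [179.9, 0.0, 132.1]
contact_force: [-1.2, -0.3, 6.9]
grip_width: 0.0203
grasp_force: 60.5
```

```bash
python3 -m jog '-1 0 0 10 0;-1 0 0 20 0;-1 0 0 30 0;-1 0 0 30 0;-1 0 0 25 0;-1 0 0 5 0;-1 0 0 0 0;-1 0 0 0 0'; python3 - <<'E'
from rig import manip,viewer; import cv2,numpy as np
def c(im,x,y,w,h,k):
    o=cv2.resize(im[y:y+h,x:x+w],None,fx=k,fy=k,interpolation=cv2.INTER_CUBIC)
    for i in range(0,w,10): cv2.line(o,(i*k,0),(i*k,4 if (x+i)%50 else 14),(0,0,255),1)
    for j in range(0,h,10): cv2.line(o,(0,j*k),(4 if (y+j)%50 else 14,j*k),(0,0,255),1)
    return o
d=viewer.grab_frame("side")[:,:,::-1]; s=viewer.grab_frame("scene")[:,:,::-1]; w=viewer.grab_frame("wrist")[:,:,::-1]
for n,i in zip("dsw",(d,s,w)): cv2.imwrite(f"pics/lift_{n}.png",i)
o=cv2.imread("pics/side1.png")
print([cv2.absdiff(i,d).mean() for i in (o,)])
a=c(d,220,140,133,100,6); 
cv2.imwrite("pics/lift_side_crop.png",a)
E
```

```text
clock: 3.2
eef_pos: [0.4617, 0.3291, 0.2956]
ee_rot: [-179.9, -0.0, 132.1]
contact_force: [-0.8, -0.3, -7.2]
grip_width: 0.0206
grasp_force: 59.8
[np.float64(5.147106594509548)]
```

View pics/lift_side_crop.png

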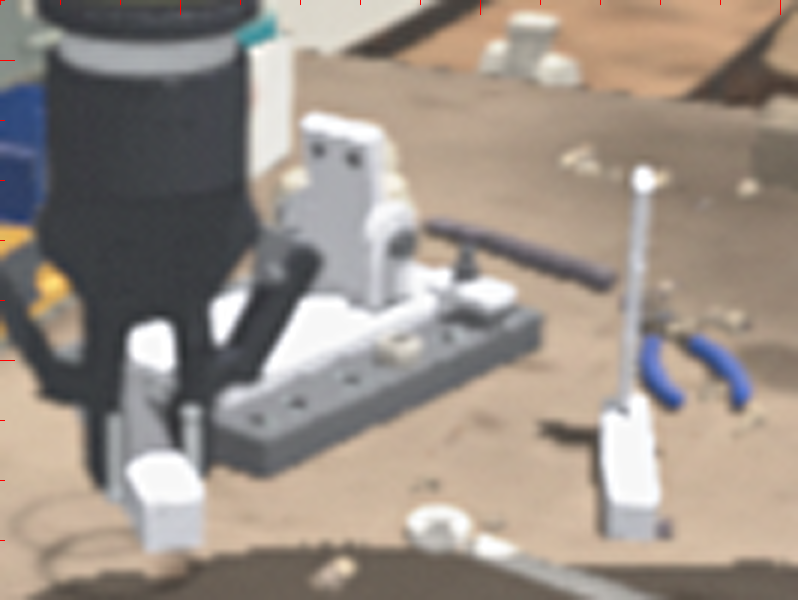

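The side view now shows the fixture clear, with the square held (stock end at crop (175,500)). The platen's near corner is at crop (268,437)/(268,475), its right corner at (543,312), and the upright's top edge runs (302,130)–(370,143). I'll fit the fixture with both cameras.

```bash
python3 - <<'E'
from h import *; from rig import viewer
S=viewer.camera_model("scene");D=viewer.camera_model("side")
F=[((-45,150,37),(277.4,220.7)),((45,150,37),(300.3,211.4)),((-45,-70,37),(329.3,257.3)),((45,-70,37),(353.6,245)),((-85,-87.5,25),(323.9,268.6)),((85,-87.5,25),(366.9,248.1)),((-85,167.5,25),(264.3,225.7))]
G=[((-85,167.5,25),(264.7,212.8)),((-85,167.5,0),(264.7,219.3)),((-85,-87.5,25),(310.5,192)),((85,167.5,25),(226.5,200.6)),((-45,150,37),(257.5,205))]
for o in ([(S,F)],[(D,G)],[(S,F),(D,G)]):
    p,r=fit(o,[.57,-.12,-15]); print(p.round(4)); print(r.round(1).tolist())
    for P in [(25,0,141),(-25,0,141)]: print('straight top',proj(D,world(p,P)).round(1), 'obs 270.3,161.7 / 281.7,163.8')
    print('heel start y=70,z=60: grip pt',world(p,(0,155,0)).round(4), 'final grip',world(p,(0,85,0)).round(4))
# in-hand square predicted side pixels: heel = grip -85mm
g=np.array([.4617,.3291]);yaw=42.1
h=g-0.085*np.array([-np.sin(np.radians(yaw)),np.cos(np.radians(yaw))])
q=world((h[0],h[1],yaw),[(11,130,0),(-11,130,0),(-11,130,22),(3,25,150)],z=.119); print((6*(proj(D,q)-[220,140])).round(0), 'obs (145,550)(203,545)(205,492)')
E
```

```text
[  0.5689  -0.1196 -15.2349]
[[0.1, -0.3], [0.0, 0.5], [0.6, -0.6], [0.1, 0.5], [-0.8, 0.6], [0.9, -0.7], [-1.2, -0.4]]
straight top [[273.5 158.3]] obs 270.3,161.7 / 281.7,163.8
straight top [[285.  161.1]] obs 270.3,161.7 / 281.7,163.8
heel start y=70,z=60: grip pt [[0.6096 0.03   0.    ]] final grip [[ 0.5912 -0.0376  0.    ]]
[  0.5717  -0.1121 -14.1253]
[[-0.0, 0.5], [-0.2, 1.4], [0.3, -0.7], [-1.2, -1.5], [1.0, -0.4]]
straight top [[271.8 158.8]] obs 270.3,161.7 / 281.7,163.8
straight top [[283.4 161.6]] obs 270.3,161.7 / 281.7,163.8
heel start y=70,z=60: grip pt [[0.6095 0.0382 0.    ]] final grip [[ 0.5924 -0.0297  0.    ]]
[  0.5705  -0.1184 -15.2273]
[[0.1, -0.6], [-0.0, 0.1], [0.6, -1.1], [-0.0, 0.1], [-0.9, 0.1], [0.8, -1.1], [-1.2, -0.7], [0.0, -0.3], [-0.1, 0.6], [1.3, -0.9], [-0.2, -2.4], [1.3, -1.2]]
straight top [[272.9 158.3]] obs 270.3,161.7 / 281.7,163.8
straight top [[284.4 161.2]] obs 270.3,161.7 / 281.7,163.8
heel start y=70,z=60: grip pt [[0.6112 0.0312 0.    ]] final grip [[ 0.5928 -0.0364  0.    ]]
[[144. 549.]
 [202. 542.]
 [203. 488.]
 [100.  77.]] obs (145,550)(203,545)(205,492)
```

The fixture is at about (0.570, -0.118), yaw -15.2°, and the held square projects where it should. I need a turn of -57.3° and a shift of about (+149, -298) mm to stage the heel 70 mm out of the corner.

```bash
python3 -m jog '-1 5 -9 6 -2;-1 9 -18 6 -4;-1 9 -18 6 -4;-1 9 -18 6 -4;-1 9 -18 6 -4;-1 9 -18 6 -4;-1 9 -18 6 -4;-1 9 -18 6 -4'; python3 -m jog '-1 9 -18 0 -4;-1 9 -18 0 -4;-1 9 -18 0 -4;-1 9 -18 0 -4;-1 9 -18 0 -4;-1 9 -18 0 -4;-1 9 -18 0 -3;-1 9 -18 0 0'; python3 -m jog '-1 5 -18 0 0;-1 4 -9 0 0;-1 0 0 0 0;-1 0 0 0 0'; python3 - <<'E'
from rig import manip,viewer; from h import *; import cv2
W=viewer.camera_model("wrist"); im=viewer.grab_frame("wrist")[:,:,::-1]; cv2.imwrite("pics/w2.png",cv2.resize(im,(800,600),interpolation=cv2.INTER_CUBIC))
p=(.5705,-.1184,-15.2)
for P in [(-45,150,37),(45,150,37),(-25,0,141),(25,0,141),(-30,0,97),(30,0,97),(-85,167.5,25),(85,167.5,25),(45,-70,37)]: print(P,(proj(W,world(p,P))*1.5625).round(0))
for n in ("side","scene"): cv2.imwrite(f"pics/st_{n}.png",viewer.grab_frame(n)[:,:,::-1])
E
```

```text
clock: 4.02
eef_pos: [0.5311, 0.1922, 0.3455]
ee_rot: [180.0, -0.0, 101.6]
contact_force: [1.0, 0.8, -7.1]
grip_width: 0.0204
grasp_force: 59.7
clock: 4.68
eef_pos: [0.603, 0.0489, 0.3444]
ee_rot: [-180.0, 0.0, 74.7]
contact_force: [0.5, -0.2, -8.1]
grip_width: 0.0207
grasp_force: 59.7
clock: 5.02
eef_pos: [0.6115, 0.0228, 0.3444]
ee_rot: [-180.0, -0.0, 74.9]
contact_force: [0.3, 0.5, -7.1]
grip_width: 0.0204
grasp_force: 59.8
(-45, 150, 37) [[326. 276.]]
(45, 150, 37) [[466. 276.]]
(-25, 0, 141) [[345. 613.]]
(25, 0, 141) [[444. 613.]]
(-30, 0, 97) [[345. 542.]]
(30, 0, 97) [[445. 542.]]
(-85, 167.5, 25) [[267. 245.]]
(85, 167.5, 25) [[526. 246.]]
(45, -70, 37) [[454. 553.]]
```

View pics/w2.png

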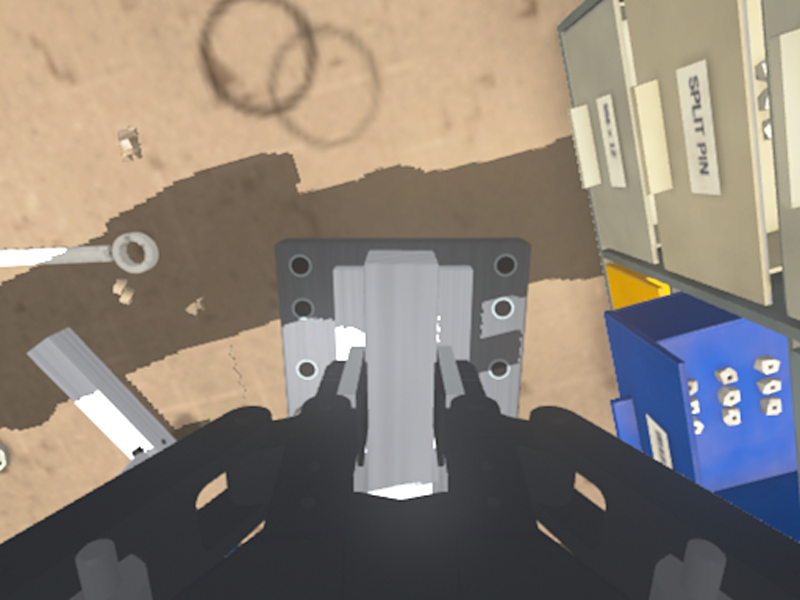

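The wrist view shows the foot plate's end corners at (334,267) and (472,266), level and centred on col 403. The held stock and pads are centred at about 401, so yaw is aligned and the x offset is about 1 mm. I'll descend in front of the corner.

```bash
python3 -m jog '-1 1 0 -15 0;-1 0 0 -25 0;-1 0 0 -25 0;-1 0 0 -25 0;-1 0 0 -20 0;-1 0 0 -8 0;-1 0 0 0 0;-1 0 0 0 0'; python3 -m jog '-1 0 0 -3 0;-1 0 0 -2 0;-1 0 0 -2 0;-1 0 0 0 0'
```

```text
clock: 5.83
eef_pos: [0.6125, 0.0241, 0.2272]
ee_rot: [180.0, -0.0, 75.1]
contact_force: [0.7, 0.3, -7.5]
grip_width: 0.0205
grasp_force: 59.7
clock: 6.17
eef_pos: [0.6123, 0.0236, 0.22]
ee_rot: [180.0, -0.0, 75.1]
contact_force: [0.5, 0.5, -7.5]
grip_width: 0.0203
grasp_force: 59.8
```

```bash
for i in 1; do python3 -m jog '-1 0 0 -1 0;-1 0 0 -1 0;-1 0 0 -1 0;-1 0 0 0 0'; python3 -m jog '-1 0 0 -1 0;-1 0 0 0 0;-1 0 0 -1 0;-1 0 0 0 0'; done
```

```text
clock: 6.5
eef_pos: [0.6122, 0.0235, 0.2165]
ee_rot: [-180.0, 0.0, 75.1]
contact_force: [0.5, 0.3, -7.3]
grip_width: 0.0202
grasp_force: 59.8
clock: 6.83
eef_pos: [0.6123, 0.0236, 0.2149]
ee_rot: [180.0, -0.0, 75.1]
contact_force: [-0.8, 0.3, -4.7]
grip_width: 0.0208
grasp_force: 60.1
```

Contact is beginning, so I'll press slightly more.

```bash
python3 -m jog '-1 0 0 -0.5 0;-1 0 0 0 0;-1 0 0 0 0'; python3 -m jog '-1 0 0 -0.5 0;-1 0 0 0 0;-1 0 0 0 0'; python3 -m jog '-1 0 0 -0.5 0;-1 0 0 0 0;-1 0 0 0 0'
```

```text
clock: 7.08
eef_pos: [0.6123, 0.0236, 0.2148]
ee_rot: [180.0, -0.0, 75.1]
contact_force: [-3.6, 1.0, 3.9]
grip_width: 0.0207
grasp_force: 61.1
clock: 7.33
eef_pos: [0.6122, 0.0235, 0.2148]
ee_rot: [180.0, -0.0, 75.1]
contact_force: [-5.5, 0.9, 9.4]
grip_width: 0.0206
grasp_force: 61.9
clock: 7.58
eef_pos: [0.6122, 0.0235, 0.2148]
ee_rot: [180.0, -0.0, 75.1]
contact_force: [-5.2, 1.2, 13.3]
grip_width: 0.0207
grasp_force: 62.5
```

```bash
python3 -m jog '-1 -0.5 -2 0.5 0;-1 -1.3 -4.8 0 0;-1 -1.3 -4.8 0 0;-1 -1.3 -4.8 0 0;-1 -1.3 -4.8 0 0;-1 -1.3 -4.8 0 0;-1 -0.5 -2 0 0;-1 0 0 0 0'
```

```text
clock: 8.25
eef_pos: [0.606, -0.004, 0.2148]
ee_rot: [179.8, -0.1, 75.1]
contact_force: [1.8, 3.3, 5.5]
grip_width: 0.0203
grasp_force: 61.5
```

```bash
for k in 1; do python3 -m jog '-1 -0.5 -2 0 0;-1 -0.5 -2 0 0;-1 -0.5 -2 0 0;-1 -0.5 -2 0 0;-1 -0.5 -2 0 0;-1 0 0 0 0'; python3 -m jog '-1 -0.5 -2 0 0;-1 -0.6 -2 0 0;-1 -0.6 -2 0 0;-1 0 0 0 0'; python3 -m jog '-1 -0.5 -2 0 0;-1 -0.6 -2 0 0;-1 -0.6 -2 0 0;-1 0 0 0 0'; done; python3 - <<'E'
from rig import viewer; import cv2
for n in ("side","scene"): cv2.imwrite(f"pics/sl_{n}.png",viewer.grab_frame(n)[:,:,::-1])
E
```

```text
clock: 8.75
eef_pos: [0.6035, -0.0133, 0.2148]
ee_rot: [179.8, -0.2, 75.1]
contact_force: [1.8, 5.0, 5.6]
grip_width: 0.0209
grasp_force: 61.5
clock: 9.08
eef_pos: [0.6019, -0.0194, 0.2148]
ee_rot: [179.8, -0.1, 75.1]
contact_force: [0.6, 6.1, 6.0]
grip_width: 0.0207
grasp_force: 61.5
clock: 9.42
eef_pos: [0.6003, -0.0247, 0.2148]
ee_rot: [179.8, -0.2, 75.2]
contact_force: [2.3, 6.3, 6.8]
grip_width: 0.0209
grasp_force: 61.4
```

```bash
python3 -m jog '-1 -0.5 -2 -0.3 0;-1 -0.5 -2 0 0;-1 0 0 0 0'; python3 -m jog '-1 -0.5 -2 0 0;-1 0 0 0 0;-1 0 0 0 0';python3 -m jog '-1 -0.3 -1 0 0;-1 -0.3 -1 0 0;-1 0 0 0 0'
```

```text
clock: 9.77
eef_pos: [0.5995, -0.0281, 0.2148]
ee_rot: [179.8, -0.2, 75.2]
contact_force: [2.5, 8.1, 7.6]
grip_width: 0.0206
grasp_force: 61.8
clock: 10.02
eef_pos: [0.599, -0.03, 0.2148]
ee_rot: [179.8, -0.2, 75.2]
contact_force: [3.1, 8.3, 7.5]
grip_width: 0.0209
grasp_force: 61.8
clock: 10.27
eef_pos: [0.5985, -0.0319, 0.2148]
ee_rot: [179.8, -0.2, 75.2]
contact_force: [1.9, 8.6, 7.7]
grip_width: 0.0208
grasp_force: 61.8
```

```bash
python3 - <<'E'
from rig import viewer; import cv2,numpy as np
s=viewer.grab_frame("scene")[:,:,::-1]; d=viewer.grab_frame("side")[:,:,::-1]
a=cv2.resize(s[190:265,280:360],(640,600),interpolation=cv2.INTER_CUBIC)
cv2.imwrite("pics/in_s.png",a); cv2.imwrite("pics/in_d.png",cv2.resize(d[140:215,230:310],(640,600),interpolation=cv2.INTER_CUBIC))
cv2.imwrite("pics/in.png",np.hstack([cv2.resize(a,(400,375)),cv2.resize(cv2.imread("pics/in_d.png"),(400,375))]))
E
```

```text
(no output)
```

View pics/in.png

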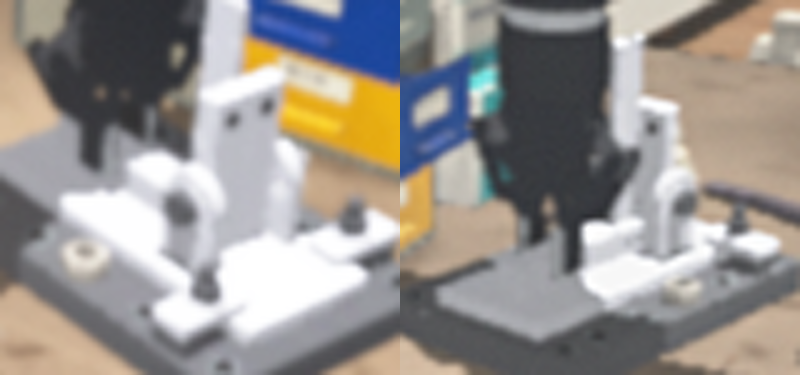

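The square's stock is between the lugs, with the blade behind the upright at (225,70) left and (628,100) right. The gripper is clear of the upright. I'll keep sliding until the force shows hard contact.

```bash
for z in a; do python3 -m jog '-1 -0.3 -1 0 0;-1 -0.3 -1 0 0;-1 0 0 0 0'; python3 -m jog '-1 -0.3 -1 0 0;-1 -0.3 -1 0 0;-1 0 0 0 0'; python3 -m jog '-1 -0.3 -1 0 0;-1 0 0 0 0;-1 0 0 0 0'; python3 -m jog '-1 -0.3 -1 0 0;-1 0 0 0 0;-1 0 0 0 0'; done
```

```text
clock: 10.62
eef_pos: [0.5983, -0.0324, 0.2148]
ee_rot: [179.7, -0.4, 75.3]
contact_force: [3.8, 13.7, 7.8]
grip_width: 0.0207
grasp_force: 61.6
clock: 10.87
eef_pos: [0.5982, -0.0328, 0.2148]
ee_rot: [179.7, -0.5, 75.4]
contact_force: [5.7, 17.9, 5.8]
grip_width: 0.0204
grasp_force: 61.5
clock: 11.12
eef_pos: [0.5981, -0.033, 0.2148]
ee_rot: [179.7, -0.5, 75.4]
contact_force: [5.6, 19.2, 5.3]
grip_width: 0.0206
grasp_force: 61.5
clock: 11.37
eef_pos: [0.598, -0.0332, 0.2148]
ee_rot: [179.7, -0.6, 75.4]
contact_force: [6.4, 21.8, 5.1]
grip_width: 0.0204
grasp_force: 61.5
```

That is hard contact, with the force purely along the face normal. The tool has flexed about 0.6°, so I'll ease the push and add a little down force to keep the stock flat.

```bash
python3 -m jog '-1 0 0 -0.5 0;-1 0.2 0.8 -0.5 0;-1 0.2 0.8 0 0;-1 0 0 0 0'; python3 -m jog '-1 0.3 1 0 0;-1 0 0 0 0;-1 0 0 0 0;-1 0 0 0 0'
```

```text
clock: 11.7
eef_pos: [0.5981, -0.0329, 0.2148]
ee_rot: [179.7, -0.5, 75.4]
contact_force: [3.4, 18.3, 13.7]
grip_width: 0.0205
grasp_force: 62.7
clock: 12.03
eef_pos: [0.5981, -0.0327, 0.2148]
ee_rot: [179.7, -0.5, 75.4]
contact_force: [1.9, 16.8, 14.4]
grip_width: 0.0208
grasp_force: 62.7
```

```bash
python3 -m jog '-1 0.3 1 0 0;-1 0 0 0 0;-1 0 0 0 0;-1 0 0 0 0'; python3 -m jog '-1 0.2 0.8 0 0;-1 0 0 0 0;-1 0 0 0 0;-1 0 0 0 0'; python3 - <<'E'
from rig import viewer,manip; import cv2,numpy as np
print(manip.read_state()['moment'])
s=viewer.grab_frame("scene")[:,:,::-1]; d=viewer.grab_frame("side")[:,:,::-1]
a=cv2.resize(s[170:250,290:340],None,fx=7,fy=7,interpolation=cv2.INTER_CUBIC)
b=cv2.resize(d[140:220,255:305],None,fx=7,fy=7,interpolation=cv2.INTER_CUBIC)
cv2.imwrite("pics/end.png",np.hstack([a,b]))
E
```

```text
clock: 12.37
eef_pos: [0.5982, -0.0325, 0.2148]
ee_rot: [179.7, -0.4, 75.3]
contact_force: [0.8, 14.0, 14.7]
grip_width: 0.0204
grasp_force: 62.8
clock: 12.7
eef_pos: [0.5982, -0.0324, 0.2148]
ee_rot: [179.7, -0.3, 75.3]
contact_force: [0.4, 12.0, 15.2]
grip_width: 0.0206
grasp_force: 62.8
[ 2.42025526 -0.06244306 -0.01451189]
```

View pics/end.png

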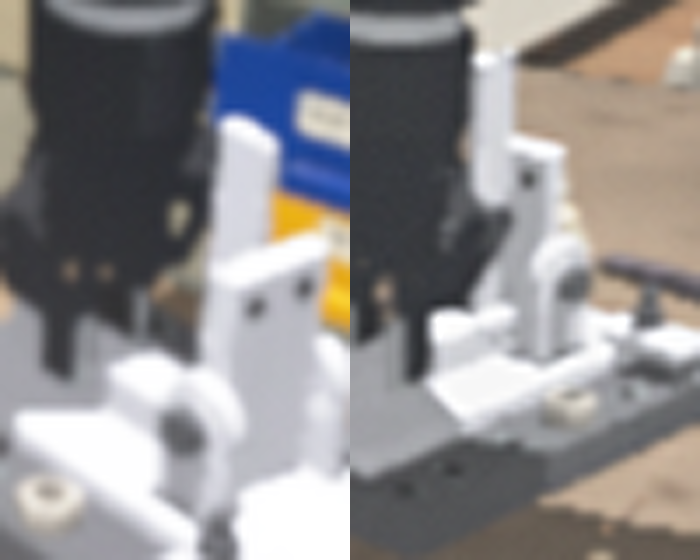

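The final crops show the blade flush behind the upright at left (245,190) and right (495,130). The stock lies on the plate between the lugs, the nut is in place at left (50,500), and the gripper is clear. The wrist force holds steady at about 12 N into the corner and about 22 N net down. Tool tilt is 0.4°, within the limit. I'll hand in now.

```bash
python3 -m jog '-1 0 0 0 0;-1 0 0 0 0;-1 0 0 0 0;-1 0 0 0 0' && python3 -c "from rig import manip; print(manip.hand_in())"
```

```text
clock: 13.13
eef_pos: [0.5982, -0.0324, 0.2147]
ee_rot: [179.7, -0.3, 75.3]
contact_force: [1.4, 12.7, 16.5]
grip_width: 0.0208
grasp_force: 62.8
the job is handed in; nothing more can be done
None
```

I handed the job in at 13.1 s with the square still gripped, pressing on the plate (about 24 N) and into the corner (about 12 N). The blade looked flush with the upright in the last pictures, but the final angle was judged from contact forces and images rather than measured, and no verdict came back.

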